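# Fit the rotor to the bench centrifuge

## Robot

A 6-joint arm with a two-finger parallel gripper is mounted at the origin on a cart in front of the work surface, level with it; the furniture and walls round the work are solid. World frame = base frame: x ahead of the robot, y to its left, z up, the work surface at z = 0. Lengths are in mm, angles in degrees, forces in N, time in s.
With the tool pointing down it reaches from about 300 to 775 mm from the base axis. Payload 14.6 kg.
Tool frame: the origin (TCP) lies midway between the tips of the shut fingers; the grasp point (between the pads) lies 19 mm behind it (tcp_to_grasp is the distance from the TCP to the grasp point, in mm); z points along the fingers, y is the line along which they close (so a half turn about z gives the same grasp; the last joint's range is limited). The gripper opens to 85 mm and grips with 20 to 120 N. Pads are 22 mm wide; open, the fingers measure 114 mm over their backs; the gripper's body (76 mm by 85 mm) begins 54 mm behind the grasp point. The pads swing forward as they close: fully open they stand 13 mm farther back than shut.
Start: joints at [71.242, 17.183, 87.147, -0, 75.671, -3.816], TCP at [141.817, 531.392, 231.281] pointing down, gripper open.
Joint ranges: [-173.82, 173.82], [-45.26, 126.66], [13.44, 144.39], [-59.66, 239.66], [0, 175.72], [-146.38, 146.38]. Speed limits (degrees/s): [127.2, 127.2, 147.25, 180, 180, 180].

## Interface

Orientations are given as a 3x3 rotation matrix whose columns are the frame's x, y, z axes.
In Python, from workcell import get_state, snapshot, close_job, tcp_to_grasp gives the robot as it stands.
- The arm moves only by the tool apply_moves, never from a script. Its argument "motion" is one flat list of numbers, 6 for each row, row after row: the shift along the tool's x, y, z in cm, then the turn, a rotation vector about the tool's x, y, z in degrees. A call has exactly 8 rows; each row is the pose to reach, as a shift and turn from the pose commanded when the call began, along the tool's axes at that moment; what a row does not reach only later rows make up. A row lasts 1/8 s, in which the tool goes at most 62.5 mm and 10.7 degrees, less where a joint would pass 70% of its speed; a pose out of reach is approached as far as the arm can. A call with a gripper value outside its range is refused whole. "grip" is the finger opening in cm, from 0 to 8.54, set as the call begins (left out, the last holds). The fingers move at their own pace and stop on an object; the grip force is fixed at half the most. Time passes only in rows, so rows that repeat a pose let the fingers close, or fill a call up. It gives the time, the measured TCP pose, the force, the opening and the grip force at its end, in the units of the state.
- get_state(): the state, without advancing time (a new reading comes with each control period).
- snapshot(name): name is "scene" or "top" or "wrist"; returns a dict with "pixels" (384x512x3 uint8, red, green, blue), "depth" (384x512 float32, mm along the optical axis (not along the pixel's ray), 0 where there is no reading), "fx", "fy", "cx", "cy" (pixels), "R" (3x3) and "t" (3): a world point X has camera coordinates R X + t; the wrist camera has in their place "hand_eye" (4x4, takes a point from camera to tool coordinates, whose origin is the TCP and whose axes are the flange's). Camera axes: x right, y down, z forward; pixel columns grow to the right and rows downward; lengths in mm; the calibration is good to about 2 mm. A picture is of the moment at which its call begins: read the wrist's pose just before it.
- close_job(): hands the job in; it is judged then, once.
The state is a dict: "time": time; "joints": joint angles; "joint_vel": joint speeds; "joint_efforts": joint torques, N m; "tool_pos": TCP position; "orientation": TCP orientation; "wrist_force": force on the tool from outside, world axes, zero at the start; "torque": the same for the moment, N m; "finger_gap": opening from 0.0 (shut) to 1.0 (fully open); "gripper_force": force on a finger pad.
Only numpy, scipy, OpenCV 4.12 (cv2) and the standard library are available. Lean on these libraries where they do the work, as an engineer would, in place of code of your own. Each camera call takes 0.05 s, during which the arm holds its last target. There are 200 camera calls.

## Task

The centrifuge's rotor has been washed and stands on the bench. Lower it over the drive shaft, without letting it drop, so that the slots in its foot go down over the shaft's cross pin and it sits fully home, then swing the centrifuge's lid shut. Leave the tubes, timer, beaker and vial beside it where they are.

Things in the scene. Friction and masses are not known exactly. Their poses are not given: they have to be found in the camera images.
- rotor_mid (a point): Loose rotor, upright on the bench: square aluminium hub, 30 mm across flats, 64 mm tall, with a 14 mm vertical through bore, in a grey plastic spider of 8 tilted open tube sockets 108 mm across. This point: on the bore axis, half-way up (32 mm). z up; x and y square to the flats. The hub is clear of the sockets from 34 to 64 mm above its underside: grip it there across two opposite flats.
- rotor: The same rotor (about 0.22 kg): origin on the bore axis at its underside, same axes. The hub's foot has two crossed slots, 10 mm wide and 10 mm deep, one along x, one along y: it fits the cross pin in any of four positions a quarter turn apart, to within about 7 degrees.
- shaft_tip (a point): Top of the centrifuge's upright steel drive shaft, in the middle of the round bowl, 104 mm above the bench. Shaft 12 mm in diameter; its top 10 mm tapers to 5 mm. z up; x along the cross pin, a level bar 7 mm thick and 29 mm long through the shaft, centred 53 mm below this point. The shaft turns freely, with a little friction, and takes the rotor round with it.
- shaft_seat (a point): Collar at the foot of the shaft, on its axis, 58 mm below the tip, 46 mm above the bench; same axes as the tip. The underside of a rotor fully home rests on it (rotor_mid is then 32 mm above it); one whose slots miss the pin stays 8.5 mm higher. The bowl is 132 mm across, its rim 87 mm and its floor 40 mm above the bench.
- centrifuge: White bench centrifuge fixed to the bench, 216 x 172 mm, 85 mm high, sloping front panel with display and dial. Origin: on the bench, under the shaft's axis. x to the back (hinge), -x to the front panel, y along the hinge, z up.
- lid (a joint): Lid hinge, rad: 0 shut, 1.65 fully open (just past upright). Starts open. It stays where it is left above about 0.9 rad; below that it swings shut softly by its own weight within about 2 s. The lid is a clear dome 180 mm long, 164 mm wide, 42 mm high on a grey frame; about 1 N at the tab swings it.
- lid_tab (a point): Middle of the grey pull tab at the lid's front edge (uppermost when open): 50 mm wide, 6 mm thick, standing 26 mm out from the lid's front wall in the plane of the frame; this point is 11 mm from its free end. Axes are the lid's: -x from the hinge to the free end, z out of the dome's top (backwards when open). Push it from behind or pinch it.
- lid_hinge (a point): Middle of the lid's hinge axis at the back of the housing, 88 mm behind the shaft's axis and 86 mm above the bench; axes as the centrifuge's. The tab point is 185 mm from it.
- tube_block_mid (a point): Bystander: blue block with four capped tubes, 90 x 30 x 66 mm; this point is half-way up.
- timer_mid (a point): Bystander: small white bench timer lying flat, 66 x 64 x 18 mm; this point is half-way up.
- beaker_2_mid (a point): Bystander: clear glass beaker, 57 mm across, 101 mm tall; this point is half-way up.
- vial_1_mid (a point): Bystander: white-capped glass vial, 41 mm across, 75 mm tall; this point is half-way up.

How it is judged:
By the outcome, as a careful person would: the job done as asked, in the order asked, and still so for the second after the job is handed in, with the robot touching nothing.
It also fails if it takes over 53 s, if anything falls off the work surface, if the arm or the gripper's body presses on something with over 40 N, if the wrist force passes 120 N, or if a joint passes its speed limit or range.

## Working session

There is one attempt and no reset: what is moved stays moved. The work goes in short steps, Python scripts to look and compute and a tool call to move; the robot and the scene stay as the last step left them, time stands still between calls to the robot, and variables do not carry over. Pictures are saved under pics/ and viewed, at most 11 in all, crops included, and the job is handed in when it is done.

Besides the shell and the picture viewer there is one more tool, called after "Request:" as name(argument=value, ...) on one line, values as JSON. apply_moves: Moves the arm, as the interface text tells. Its arguments: {"type":"object","properties":{"motion":{"type":"array","items":{"type":"number"}},"grip":{"type":"number"}},"required":["motion"]}

```bash
mkdir -p pics; ls
cat > h.py <<'E'
import numpy as np, cv2
from workcell import get_state, snapshot, close_job, tcp_to_grasp
def save(n,f):
    s=get_state(); d=snapshot(n)
    cv2.imwrite('pics/'+f+'.png',d['pixels'][:,:,::-1]); 
    np.savez('pics/'+f+'.npz',pos=s['tool_pos'],ori=s['orientation'],**d); return d
def cam(d):
    """returns R,t camera->world"""
    if 'hand_eye' in d:
        T=np.array(d['hand_eye']);Rw=np.array(d['ori']).reshape(3,3)
        return Rw@T[:3,:3], Rw@T[:3,3]+d['pos']
    return d['R'].T, -d['R'].T@d['t']
def ray(d,u,v):
    R,t=cam(d); return R@np.array([(u-d['cx'])/d['fx'],(v-d['cy'])/d['fy'],1]),t
def atz(d,u,v,z):
    r,t=ray(d,u,v); return t+r*(z-t[2])/r[2]
def dep(d,u,v):
    r,t=ray(d,u,v); return t+r*float(d['depth'][int(round(v)),int(round(u))])
def cloud(d):
    R,t=cam(d); D=d['depth']; v,u=np.mgrid[:D.shape[0],:D.shape[1]]
    P=np.stack([(u-d['cx'])/d['fx']*D,(v-d['cy'])/d['fy']*D,D],-1)
    W=P@R.T+t; W[D==0]=np.nan; return W
def load(f): return dict(np.load('pics/'+f+'.npz'))
E
python3 - <<'E'
from h import *
for n in('scene','top'): save(n,n+'1')
a=cv2.imread('pics/scene1.png');b=cv2.imread('pics/top1.png')
s=get_state();print(s, tcp_to_grasp)
E
```

```text
pics
{'time': 0.1, 'joints': array([ 7.12442549e+01,  1.72137350e+01,  8.71764461e+01,  5.41927461e-05,
        7.56679505e+01, -3.81679506e+00]), 'joint_vel': array([ 0.04142566, -0.11103634, -0.1671614 , -0.04988922,  0.03505073,
       -0.03873953]), 'joint_efforts': array([ 1.25851515e-03, -5.44386327e+01, -3.62368619e+01, -1.60972145e-04,
        3.12799639e-03,  3.30663386e-05]), 'tool_pos': array([141.73180604, 531.22081612, 230.76788826]), 'orientation': array([[-9.66200984e-01,  2.57789743e-01, -3.27092346e-04],
       [ 2.57789941e-01,  9.66200509e-01, -9.60415549e-04],
       [ 6.84515145e-05, -1.01227556e-03, -9.99999485e-01]]), 'wrist_force': array([ 0.97843867, -0.51829795,  0.73819968]), 'torque': array([ 0.03159627, -0.0511594 ,  0.04439215]), 'gripper_force': 0.0, 'finger_gap': 1.0024698474024543} 18.700000000000003
```

View pics/scene1.png

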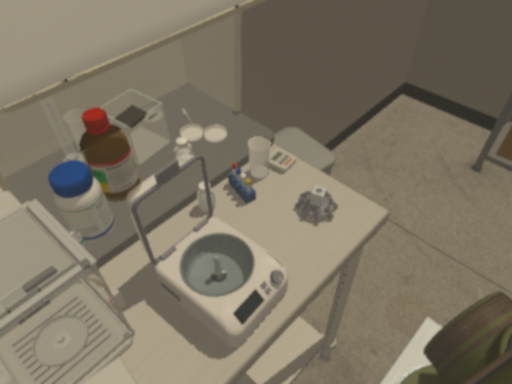

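View pics/top1.png

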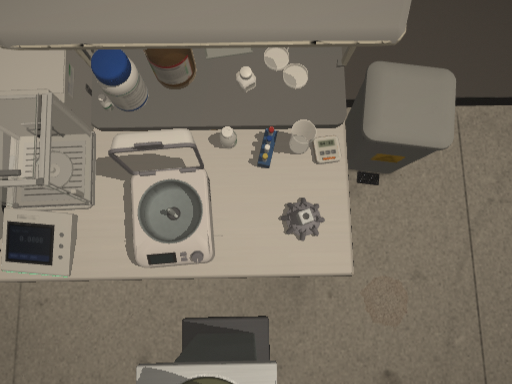

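The scene view shows the rotor at (317,203) and the centrifuge with its lid open at (215,268). In the top view the rotor hub is at (306,216), the shaft at (173,212), the lid tab near (150,137), and the bystanders are behind and to the right.

Run:
```python
from h import *
d=load('top1')
print('rotor top',atz(d,306,216,64),dep(d,306,216))
print('shaft',atz(d,173,213,104),dep(d,173,213))
for n,(u,v) in dict(vial=(228,131),block=(267,147),timer=(326,150),beaker=(302,130),hL=(135,178),hR=(208,170),fL=(135,263),fR=(212,260),tabl=(112,152),tabr=(198,143)).items(): print(n,dep(d,u,v).round())
b=cv2.imread('pics/top1.png')
A=cv2.resize(b[120:280,110:220],None,fx=3.6,fy=3.6,interpolation=2);B=cv2.resize(b[180:250,265:345],None,fx=5,fy=5,interpolation=2)
h=max(A.shape[0],B.shape[0]);o=np.zeros((h,A.shape[1]+B.shape[1],3),np.uint8);o[:A.shape[0],:A.shape[1]]=A;o[:B.shape[0],A.shape[1]:]=B
print(o.shape);cv2.imwrite('pics/c1.png',o)
```

```text
rotor top [ 477.08395356 -231.21393135   64.        ] [ 481.96028133 -236.47008283   26.27623599]
shaft [483.22456383  61.35925322 104.        ] [488.43541509  67.81406113  67.21887826]
vial [676. -57.  76.]
block [ 639. -147.   68.]
timer [ 644. -293.   18.]
beaker [ 690. -234.   35.]
hL [566. 150.  87.]
hR [602.  -5.   1.]
fL [381. 167.   1.]
fR [385. -14.  -0.]
tabl [577. 148. 256.]
tabr [672.  20.   1.]
(576, 796, 3)
```

View pics/c1.png

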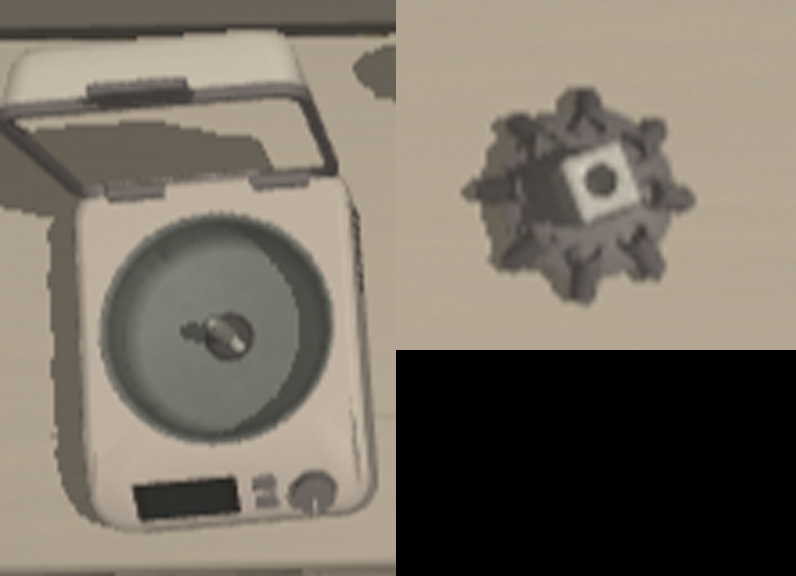

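The crop shows the bore at (600,180), with the hub's upper edge running about 17.5° up to the right. The shaft is near (225,335) in the crop, but the cross pin isn't clear, so I'll look with the wrist camera on the way.

Run:
```python
from h import *
d=snapshot('wrist'); print(d['hand_eye'].round(3),d['fx'],d['cx'],d['cy'])
cat='''
def rel(target,yaw=None,s=None):
    """shift (cm, tool axes) and rotvec (deg) to TCP target, tool down with tool-y at yaw deg"""
    from scipy.spatial.transform import Rotation as Ro
    s=s or get_state(); R=np.array(s['orientation']); p=np.array(s['tool_pos'])
    sh=R.T@(np.array(target)-p)/10; rv=np.zeros(3)
    if yaw is not None:
        a=np.radians(yaw); y=np.array([np.cos(a),np.sin(a),0]); z=np.array([0,0,-1.]); x=np.cross(y,z)
        rv=Ro.from_matrix(R.T@np.stack([x,y,z],1)).as_rotvec(degrees=True)
    return sh.round(3),rv.round(2)
'''
open('h.py','a').write(cat)
from importlib import reload; import h; reload(h)
print(h.rel([470,61,260],17.5))
```

```text
[[  -0.      -0.961   -0.275   69.586]
 [   1.      -0.      -0.      -0.793]
 [   0.      -0.275    0.961 -143.434]
 [   0.       0.       0.       1.   ]] 274.1043200512291 255.92781836162493 194.94096976728903
(array([-43.839, -36.972,  -2.885]), array([-5.000e-02,  2.000e-02,  5.756e+01]))
```

Request:
apply_moves(motion=[-3,-2.5,-0.3,0,0,6,-8,-7,-0.6,0,0,13,-13,-11,-1,0,0,21,-18,-15,-1.3,0,0,29,-23,-19.5,-1.6,0,0,37,-28,-23.7,-1.9,0,0,45,-33,-28,-2.2,0,0,52,-37,-31.5,-2.5,0,0,57.5])

```text
time: 1.15
tool_pos: [413.2, 138.0, 255.9]
orientation: [[-0.298, 0.954, 0.0], [0.954, 0.298, 0.0], [0.0, 0.0, -1.0]]
wrist_force: [1.1, 0.6, -0.4]
finger_gap: 0.998
gripper_force: 0.0
```

Run:
```python
from h import *
print(rel([470,61,260],17.5)); print(get_state()['tool_pos'],get_state()['joints'])
```

```text
(array([-9.044,  3.124, -0.407]), array([ 0.02, -0.  , -0.15]))
[413.2157304  138.005334   255.92449919] [ 1.36464730e+01  1.15809972e+00  1.02389313e+02  4.64317776e-03
  7.64365447e+01 -3.70527168e+00]
```

Request:
apply_moves(motion=[-2,0.7,-0.1,0,0,0,-4.5,1.5,-0.2,0,0,0,-7,2.4,-0.3,0,0,0,-9,3.1,-0.4,0,0,0,-9,3.1,-0.4,0,0,0,-9,3.1,-0.4,0,0,0,-9,3.1,-0.4,0,0,0,-9,3.1,-0.4,0,0,0])

```text
time: 2.15
tool_pos: [469.0, 63.9, 259.9]
orientation: [[-0.302, 0.953, 0.0], [0.953, 0.302, 0.0], [-0.0, 0.0, -1.0]]
wrist_force: [-0.5, 0.2, 0.5]
finger_gap: 1.001
gripper_force: 0.0
```

Run:
```python
from h import *
d=save('wrist','w1'); b=cv2.imread('pics/w1.png'); cv2.imwrite('pics/w1b.png',cv2.resize(b,(800,600),interpolation=2))
```

```text
(no output)
```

View pics/w1b.png

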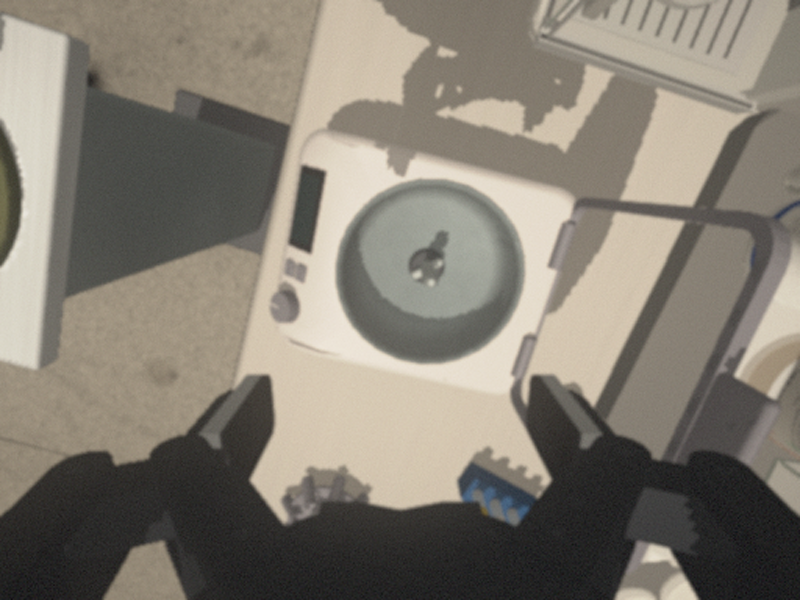

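The wrist view shows the bowl centred at (430,270) in 800×600, with the shaft and pin near (427,265). I'll enlarge it.

Run:
```python
from h import *
b=cv2.imread('pics/w1.png')
cv2.imwrite('pics/c2.png',cv2.resize(b[145:195,245:305],None,fx=12,fy=12,interpolation=2))
d=load('w1');W=cloud(d)
m=(W[:,:,2]>82)&(W[:,:,2]<110)&(np.hypot(W[:,:,0]-483,W[:,:,1]-61)<40)
print(m.sum(),W[m].mean(0)); v,u=np.nonzero(m);print(u.min(),u.max(),v.min(),v.max())
p=(W[:,:,2]>47)&(W[:,:,2]<62)&(np.hypot(W[:,:,0]-483,W[:,:,1]-61)<25);print(p.sum(),W[p].round())
```

```text
99 [487.99209231  72.73702942  97.26348913]
270 279 171 183
127 [[481.  81.  47.]
 [482.  82.  48.]
 [483.  82.  47.]
 [486.  83.  47.]
 [480.  80.  47.]
 [483.  81.  48.]
 [486.  82.  47.]
 [488.  82.  47.]
 [490.  83.  47.]
 [491.  83.  48.]
 [478.  78.  48.]
 [479.  78.  47.]
 [477.  76.  47.]
 [481.  77.  48.]
 [484.  78.  47.]
 [486.  79.  48.]
 [489.  80.  47.]
 [490.  80.  47.]
 [495.  81.  47.]
 [478.  75.  47.]
 [479.  75.  47.]
 [485.  77.  48.]
 [486.  77.  47.]
 [488.  78.  48.]
 [491.  79.  48.]
 [493.  81.  53.]
 [494.  81.  53.]
 [496.  82.  54.]
 [477.  73.  48.]
 [481.  74.  47.]
 [487.  76.  49.]
 [488.  77.  48.]
 [489.  77.  48.]
 [491.  79.  53.]
 [492.  79.  53.]
 [494.  80.  54.]
 [495.  80.  54.]
 [496.  81.  55.]
 [497.  81.  54.]
 [477.  72.  47.]
 [478.  72.  48.]
 [480.  73.  47.]
 [482.  73.  48.]
 [484.  75.  50.]
 [485.  76.  53.]
 [486.  76.  56.]
 [487.  77.  57.]
 [489.  77.  54.]
 [490.  77.  54.]
 [492.  77.  53.]
 [493.  78.  54.]
 [494.  78.  54.]
 [495.  79.  54.]
 [496.  79.  55.]
 [498.  80.  54.]
 [499.  80.  53.]
 [481.  72.  48.]
 [484.  73
[... 550 characters left out ...]
496.  72.  47.]
 [499.  73.  47.]
 [480.  67.  53.]
 [481.  67.  52.]
 [482.  68.  54.]
 [484.  68.  54.]
 [497.  71.  47.]
 [499.  72.  47.]
 [501.  72.  47.]
 [479.  65.  54.]
 [480.  66.  54.]
 [481.  67.  56.]
 [483.  67.  56.]
 [484.  67.  54.]
 [500.  71.  47.]
 [478.  64.  53.]
 [480.  64.  54.]
 [481.  65.  55.]
 [482.  65.  54.]
 [483.  65.  55.]
 [484.  66.  55.]
 [479.  63.  54.]
 [480.  63.  56.]
 [481.  63.  55.]
 [482.  64.  56.]
 [484.  64.  55.]
 [485.  64.  53.]
 [479.  61.  54.]
 [480.  62.  55.]
 [482.  62.  54.]
 [483.  62.  54.]
 [484.  63.  55.]
 [485.  63.  54.]
 [487.  62.  48.]
 [481.  60.  54.]
 [482.  61.  52.]
 [483.  61.  55.]
 [486.  59.  47.]
 [487.  59.  48.]]
```

View pics/c2.png

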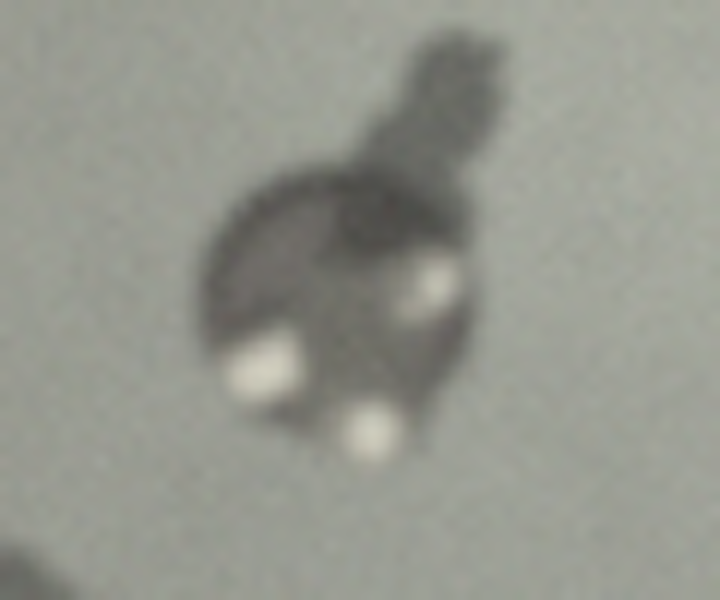

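Run:
```python
from h import *
d=load('w1');W=cloud(d);z=W[:,:,2];r=np.hypot(W[:,:,0]-488,W[:,:,1]-71)
p=W[(z>52.5)&(z<56.5)&(r<20)&(r>7)];q=p[:,:2]-[488.5,71]
a=.5*np.angle(np.mean(np.exp(2j*np.arctan2(q[:,1],q[:,0]))),deg=True);print('pin',a,len(p))
s=q[:,0]*np.cos(np.radians(a))+q[:,1]*np.sin(np.radians(a));A=p[s>0].mean(0);B=p[s<0].mean(0);print(A,B,(A+B)/2,np.degrees(np.arctan2(*(A-B)[1::-1])),s.min(),s.max())
for l,h in((60,75),(75,90),(90,97),(97,101),(101,107)):
    k=W[(z>l)&(z<h)&(r<14)];print(l,h,len(k),k.mean(0))
print('tip',atz(d,275.5,181,104))
# rim: top face inner boundary
rm=(z>75)&(z<84)&(r>55)&(r<72);k=W[rm][:,:2];c=np.linalg.lstsq(np.c_[2*k,np.ones(len(k))],(k**2).sum(1),rcond=None)[0];print('rim',c[:2],len(k),np.sqrt(c[2]+c[:2]@c[:2]))
k=W[(z>84)&(z<92)&(r<120)];print('rim z',np.median(k[:,2]))
# lid
k=W[(z>200)&(W[:,:,0]>520)];print('lid high',k[:,2].max(),np.percentile(k,[2,50,98],0).round())
# rotor guess from wrist n/a
print(rel([477,-231,230],17.5))
```

```text
pin 47.20203666735362 54
[495.36451872  78.56764505  54.21347391] [481.38447858  63.72080886  54.41693469] [488.37449865  71.14422695  54.3152043 ] 46.72230923210778 -13.51670326665775 14.752364560504247
60 75 23 [486.6216912   75.07421038  68.07085715]
75 90 22 [486.48695573  74.94770927  82.57571666]
90 97 31 [487.29827907  73.293454    94.74984379]
97 101 25 [488.04263997  72.10815618  99.17306893]
101 107 30 [488.97085723  71.44751396 103.36983264]
tip [489.7692539   69.88673916 104.        ]
rim [489.06496129  71.17613349] 504 65.92315077320104
rim z 85.77189409205346
lid high 355.1837672618316 [[521.  61. 230.]
 [573.  93. 282.]
 [607. 156. 351.]]
(array([-28.343,  -8.151,   2.981]), array([0.01, 0.  , 0.09]))
```

Request:
apply_moves(motion=[-3,-0.8,0.6,0,0,0,-8,-2.3,1.8,0,0,0,-13,-3.7,3,0,0,0,-18,-5.2,4,0,0,0,-23,-6.6,5,0,0,0,-26.5,-7.6,5.7,0,0,0,-28.3,-8.1,6,0,0,0,-28.3,-8.1,6,0,0,0])

```text
time: 3.2
tool_pos: [477.3, -231.0, 199.5]
orientation: [[-0.301, 0.954, -0.0], [0.954, 0.301, 0.0], [0.0, -0.0, -1.0]]
wrist_force: [0.6, 0.8, 0.1]
finger_gap: 1.0
gripper_force: 0.0
```

Run:
```python
from h import *
d=save('wrist','w2'); b=cv2.imread('pics/w2.png'); cv2.imwrite('pics/w2b.png',cv2.resize(b[130:290,150:362],None,fx=3.75,fy=3.75,interpolation=2))
W=cloud(d);z=W[:,:,2];r=np.hypot(W[:,:,0]-477,W[:,:,1]+231)
m=(z>60)&(z<69)&(r<32);k=W[m];print(len(k),k.mean(0),k.min(0),k.max(0))
rect=cv2.minAreaRect(k[:,:2].astype(np.float32));print(rect)
```

```text
Traceback (most recent call last):
  File "h.py", line 20, in cloud
    R,t=cam(d); D=d['depth']; v,u=np.mgrid[:D.shape[0],:D.shape[1]]
        ~~~^^^
  File "h.py", line 10, in cam
    T=np.array(d['hand_eye']);Rw=np.array(d['ori']).reshape(3,3)
                                          ~^^^^^^^
KeyError: 'ori'
```

View pics/w2b.png

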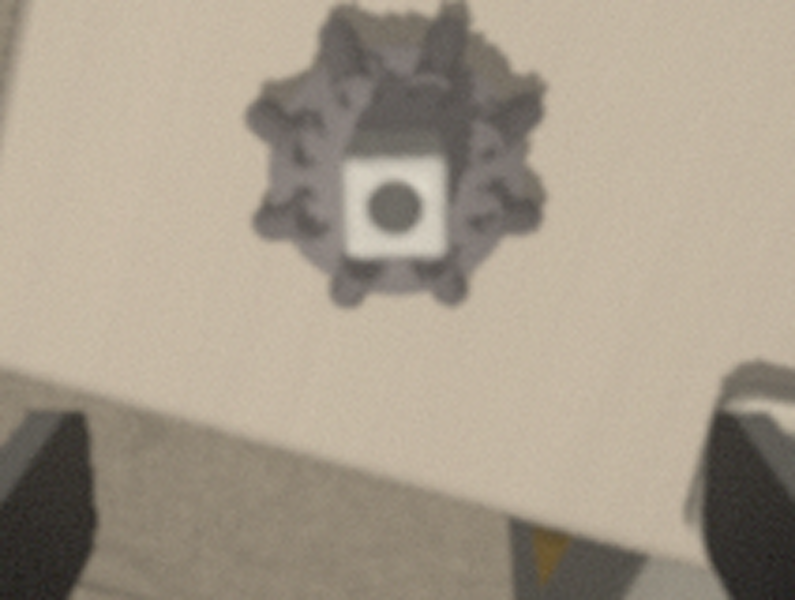

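The crop shows the hub top as a square, x from 345 to 447 and y from 155 to 258, aligned with the tool to about 1°. The bore is at (395,207).

Run:
```python
from h import *
d=load('w2')
W=cloud(d);z=W[:,:,2];r=np.hypot(W[:,:,0]-477,W[:,:,1]+231)
m=(z>60)&(z<69)&(r<32);k=W[m];print(len(k),k.mean(0))
rect=cv2.minAreaRect(k[:,:2].astype(np.float32));print(rect)
c=atz(d,150+395/3.75,130+207/3.75,64);print(c)
for q in((345,155),(447,155),(447,258),(345,258)):print(atz(d,150+q[0]/3.75,130+q[1]/3.75,64)[:2].round(1))
print(rel([c[0],c[1],37],17.5))
```

```text
658 [ 474.95140162 -230.09529916   64.31200756]
((475.0944519042969, -231.00927734375), (29.367650985717773, 30.432605743408203), 18.88825035095215)
[ 476.46747297 -231.57516609   64.        ]
[ 458.9 -221.6]
[ 485.7 -213.2]
[ 495.  -241.3]
[ 467.4 -250. ]
(array([-0.105, -0.131, 16.282]), array([-0.  , -0.02,  0.05]))
```

Request:
apply_moves(motion=[-0.05,-0.1,2,0,0,0,-0.1,-0.1,5.5,0,0,0,-0.1,-0.1,9,0,0,0,-0.1,-0.1,12,0,0,0,-0.1,-0.1,14.5,0,0,0,-0.1,-0.1,15.8,0,0,0,-0.1,-0.1,16.1,0,0,0,-0.1,-0.1,16.1,0,0,0])

```text
time: 4.25
tool_pos: [477.1, -232.0, 39.5]
orientation: [[-0.302, 0.953, 0.001], [0.953, 0.302, -0.001], [-0.001, 0.001, -1.0]]
wrist_force: [0.5, 0.5, -0.2]
finger_gap: 0.999
gripper_force: 0.0
```

Request:
apply_moves(motion=[0,0,0,0,0,0,0,0,0,0,0,0,0,0,0,0,0,0,0,0,0,0,0,0,0,0,0,0,0,0,0,0,0,0,0,0,0,0,0,0,0,0,0,0,0,0,0,0], grip=2)

```text
time: 5.25
tool_pos: [476.9, -232.2, 39.2]
orientation: [[-0.302, 0.953, 0.001], [0.953, 0.302, -0.0], [-0.001, 0.0, -1.0]]
wrist_force: [-1.5, 0.3, 5.7]
finger_gap: 0.337
gripper_force: 59.6
```

Request:
apply_moves(motion=[0,0,-0.5,0,0,0,0,0,-1.5,0,0,0,0,0,-4,0,0,0,0,0,-7,0,0,0,0,0,-10,0,0,0,0,0,-12.5,0,0,0,0,0,-13.5,0,0,0,0,0,-13.5,0,0,0])

```text
time: 6.25
tool_pos: [476.7, -232.0, 173.9]
orientation: [[-0.302, 0.953, 0.0], [0.953, 0.302, -0.0], [-0.0, 0.0, -1.0]]
wrist_force: [0.0, -0.3, -2.6]
finger_gap: 0.343
gripper_force: 59.3
```

Run:
```python
from h import *
s=get_state();print(s['tool_pos'],s['wrist_force'],s['finger_gap'])
d=save('wrist','w3');W=cloud(d);R=np.array(s['orientation'])
T=(W-s['tool_pos'])@R
m=(W[:,:,2]>190)&(W[:,:,2]<202)&(abs(T[:,:,0])<30)&(abs(T[:,:,1])<14);k=T[m];print(len(k),k.mean(0),k.min(0),k.max(0))
print(rel([488.8,71.2,s['tool_pos'][2]],47))
cv2.imwrite('pics/w3b.png',cv2.resize(cv2.imread('pics/w3.png')[170:330,150:362],None,fx=3.75,fy=3.75,interpolation=2))
```

```text
[ 476.6777704  -232.02022051  173.88266679] [ 0.00539587 -0.29218466 -2.63848935] 0.34289080323337856Traceback (most recent call last):
  File "<stdin>", line 3, in <module>
  File "h.py", line 20, in cloud
    R,t=cam(d); D=d['depth']; v,u=np.mgrid[:D.shape[0],:D.shape[1]]
        ~~~^^^
  File "h.py", line 10, in cam
    T=np.array(d['hand_eye']);Rw=np.array(d['ori']).reshape(3,3)
                                          ~^^^^^^^
KeyError: 'ori'
```

Run:
```python
from h import *
d=load('w3');W=cloud(d);R=d['ori']
T=(W-d['pos'])@R
m=(W[:,:,2]>190)&(W[:,:,2]<205)&(abs(T[:,:,0])<30)&(abs(T[:,:,1])<14);k=T[m];print(len(k),k.mean(0),k.min(0),k.max(0))
cv2.imwrite('pics/w3b.png',cv2.resize(cv2.imread('pics/w3.png')[170:330,150:362],None,fx=3.75,fy=3.75,interpolation=2))
print(rel([488.8,71.2,173.9],47))
```

```text
3156 [ 3.68202930e+00  2.52967789e-03 -2.43041849e+01] [-13.52793255 -13.99421482 -27.54475918] [ 16.89440333  13.99719402 -16.12784116]
(array([28.524, 10.322, -0.068]), array([-2.000e-02, -4.000e-02, -2.945e+01]))
```

View pics/w3b.png

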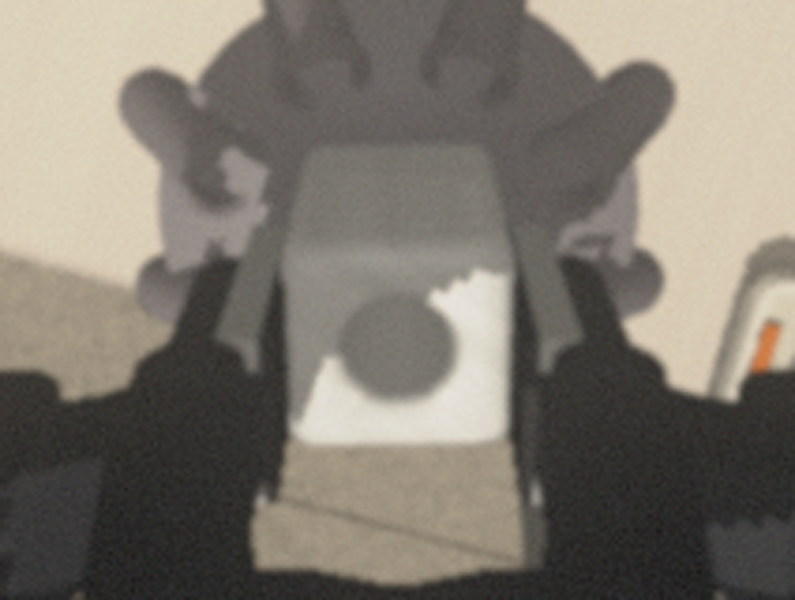

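The bore is at (399,347) in the crop, which is about 1.6 mm off the TCP along tool x. I'll allow for that in the carry.

Request:
apply_moves(motion=[2,0.7,0,0,0,-3,6,2.2,0,0,0,-7,11,4,0,0,0,-12,16,5.9,0,0,0,-17,21,7.7,0,0,0,-22,25,9.2,0,0,0,-26,27.7,10.2,0,0,0,-28.5,28.4,10.4,0,0,0,-29.45])

```text
time: 7.3
tool_pos: [489.4, 72.1, 173.0]
orientation: [[-0.735, 0.679, -0.001], [0.679, 0.735, 0.0], [0.001, -0.001, -1.0]]
wrist_force: [0.3, 0.8, -1.9]
finger_gap: 0.34
gripper_force: 59.4
```

Request:
apply_moves(motion=[0,0,0,0,0,0,0,0,0.6,0,0,0,0,0,1.3,0,0,0,0,0,2,0,0,0,0,0,2.4,0,0,0,0,0,2.4,0,0,0,0,0,2.4,0,0,0,0,0,2.4,0,0,0])

```text
time: 8.3
tool_pos: [490.3, 70.1, 150.0]
orientation: [[-0.731, 0.682, 0.0], [0.682, 0.731, -0.0], [-0.0, 0.0, -1.0]]
wrist_force: [-0.4, 0.5, -2.5]
finger_gap: 0.336
gripper_force: 59.4
```

Run:
```python
from h import *
s=get_state();print(s['tool_pos'],s['wrist_force'],s['torque'],s['joints']);print(rel([490.1,70.3,150],47))
d=save('wrist','w4');d=load('w4')
# pixel of shaft tip through the bore
R,t=cam(d);p=R.T@(np.array([488.8,71.2,104])-t);print(p[0]/p[2]*d['fx']+d['cx'],p[1]/p[2]*d['fy']+d['cy'])
cv2.imwrite('pics/w4b.png',cv2.resize(cv2.imread('pics/w4.png')[130:290,150:362],None,fx=3.75,fy=3.75,interpolation=2))
```

```text
[490.25096377  70.13189738 149.95152985] [-0.37913524  0.46674954 -2.53561868] [ 0.00439643 -0.03890323  0.01786364] [ 3.90371361e+00  1.52074967e+01  1.01220219e+02 -1.85115960e-03
  6.35529826e+01 -4.31072895e+01]
(array([ 0.023,  0.002, -0.005]), array([0.01, 0.01, 0.01]))
256.487005399522 212.2376766568491
```

View pics/w4b.png

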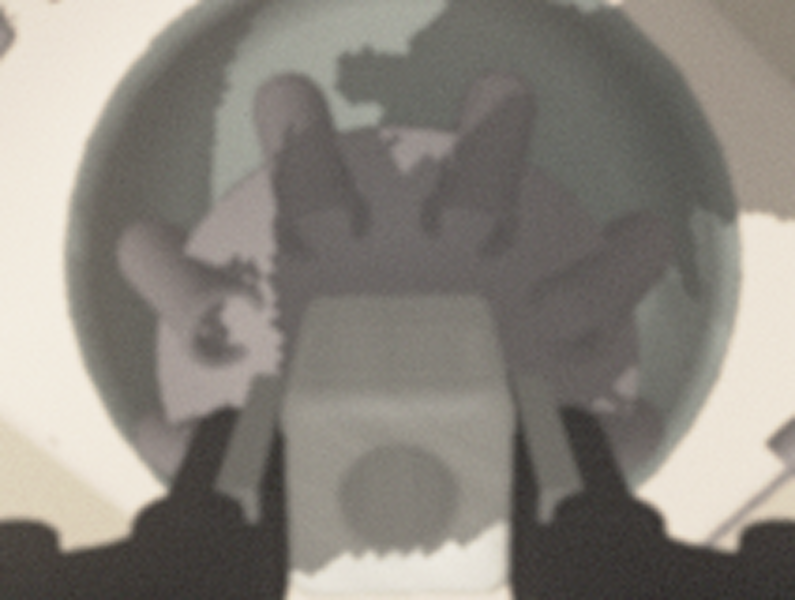

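The held rotor is centred over the bowl: the rim spans 68–740 and the bore is at x≈399. Next I lower it gently onto the taper.

Request:
apply_moves(motion=[0,0,0.4,0,0,0,0,0,0.8,0,0,0,0,0,1.2,0,0,0,0,0,1.6,0,0,0,0,0,2,0,0,0,0,0,2.3,0,0,0,0,0,2.5,0,0,0,0,0,2.5,0,0,0])

```text
time: 9.35
tool_pos: [490.1, 70.1, 124.6]
orientation: [[-0.731, 0.682, -0.0], [0.682, 0.731, 0.0], [0.0, -0.0, -1.0]]
wrist_force: [0.1, -0.5, -2.0]
finger_gap: 0.335
gripper_force: 59.4
```

Request:
apply_moves(motion=[0,0,0.5,0,0,0,0,0,1,0,0,0,0,0,1.5,0,0,0,0,0,2,0,0,0,0,0,2.4,0,0,0,0,0,2.7,0,0,0,0,0,2.8,0,0,0,0,0,2.8,0,0,0])

```text
time: 10.35
tool_pos: [490.2, 70.1, 96.7]
orientation: [[-0.731, 0.682, 0.0], [0.682, 0.731, -0.0], [-0.0, 0.0, -1.0]]
wrist_force: [2.5, 0.2, -4.0]
finger_gap: 0.338
gripper_force: 59.3
```

Request:
apply_moves(motion=[0,0,0.1,0,0,0,0,0,0.2,0,0,0,0,0,0.3,0,0,0,0,0,0.4,0,0,0,0,0,0.5,0,0,0,0,0,0.5,0,0,0,0,0,0.5,0,0,0,0,0,0.5,0,0,0])

```text
time: 11.35
tool_pos: [490.2, 70.1, 91.7]
orientation: [[-0.731, 0.682, 0.0], [0.682, 0.731, 0.0], [-0.0, 0.0, -1.0]]
wrist_force: [3.4, 1.6, -4.1]
finger_gap: 0.34
gripper_force: 59.4
```

It has gone below 93.7 with no upward load, so the pin is in the slots. I'll go on down to the seat.

Request:
apply_moves(motion=[0,0,0.1,0,0,0,0,0,0.2,0,0,0,0,0,0.3,0,0,0,0,0,0.4,0,0,0,0,0,0.5,0,0,0,0,0,0.6,0,0,0,0,0,0.65,0,0,0,0,0,0.65,0,0,0])

```text
time: 12.35
tool_pos: [490.2, 70.1, 85.2]
orientation: [[-0.731, 0.682, 0.0], [0.682, 0.731, 0.0], [-0.0, 0.0, -1.0]]
wrist_force: [3.3, 1.0, -2.4]
finger_gap: 0.34
gripper_force: 59.7
```

Request:
apply_moves(motion=[0,0,0.05,0,0,0,0,0,0.1,0,0,0,0,0,0.1,0,0,0,0,0,0.1,0,0,0,0,0,0.1,0,0,0,0,0,0.1,0,0,0,0,0,0.1,0,0,0,0,0,0.1,0,0,0])

```text
time: 13.35
tool_pos: [490.4, 70.1, 85.1]
orientation: [[-0.731, 0.682, 0.001], [0.682, 0.731, -0.0], [-0.001, 0.0, -1.0]]
wrist_force: [-1.6, -0.6, 11.7]
finger_gap: 0.341
gripper_force: 61.3
```

Seated: 12 N upward at TCP z = 85.1, as predicted. I'll release and rise.

Request:
apply_moves(motion=[0,0,-0.1,0,0,0,0,0,-0.1,0,0,0,0,0,-0.1,0,0,0,0,0,-0.1,0,0,0,0,0,-0.1,0,0,0,0,0,-0.1,0,0,0,0,0,-0.1,0,0,0,0,0,-0.1,0,0,0], grip=5)

```text
time: 14.35
tool_pos: [490.2, 70.1, 85.3]
orientation: [[-0.731, 0.682, 0.0], [0.682, 0.731, -0.0], [-0.0, 0.0, -1.0]]
wrist_force: [-0.5, -0.1, 0.7]
finger_gap: 0.585
gripper_force: 0.0
```

Request:
apply_moves(motion=[0,0,-1,0,0,0,0,0,-3,0,0,0,0,0,-7,0,0,0,0,0,-12,0,0,0,0,0,-17,0,0,0,0,0,-20,0,0,0,0,0,-21.5,0,0,0,0,0,-22,0,0,0])

```text
time: 15.35
tool_pos: [490.1, 70.1, 305.5]
orientation: [[-0.731, 0.682, 0.0], [0.682, 0.731, 0.0], [-0.0, 0.0, -1.0]]
wrist_force: [0.8, -0.1, -0.2]
finger_gap: 0.584
gripper_force: 0.0
```

Run:
```python
from h import *
s=get_state();print(s['tool_pos'],s['joints'],s['finger_gap'])
save('wrist','w5');d=load('w5');W=cloud(d);z=W[:,:,2]
r=np.hypot(W[:,:,0]-488.8,W[:,:,1]-71.2)
k=W[(r<20)&(z>95)&(z<130)];print('hub top',np.percentile(k[:,2],[10,50,90]),len(k),k.mean(0))
save('top','top2');save('scene','scene2')
for f in('top2','scene2'):
    W=cloud(load(f));z=W[:,:,2];x=W[:,:,0]
    k=W[(z>255)&(z<295)&(x>540)&(x<600)&(W[:,:,1]>20)&(W[:,:,1]<150)];print(f,len(k),np.percentile(k,[1,50,99],0).round() if len(k) else '')
b=cv2.imread('pics/top2.png')[120:280,110:220];c=cv2.imread('pics/scene2.png')[140:300,120:240]
cv2.imwrite('pics/c5.png',cv2.resize(np.hstack([b,c]),None,fx=3.4,fy=3.4,interpolation=2))
```

```text
[490.11189693  70.10583238 305.49723085] [ 3.90043164e+00  7.28265753e+00  8.92675034e+01  1.09883467e-03
  8.34360925e+01 -4.31051670e+01] 0.5838905580621594
hub top [100.4543236  110.11109974 111.32757457] 568 [487.31997331  71.30331131 108.42889021]
top2 187 [[583.  21. 255.]
 [587.  49. 259.]
 [599.  70. 283.]]
scene2 538 [[576.  21. 255.]
 [582.  93. 260.]
 [596. 148. 283.]]
```

View pics/c5.png

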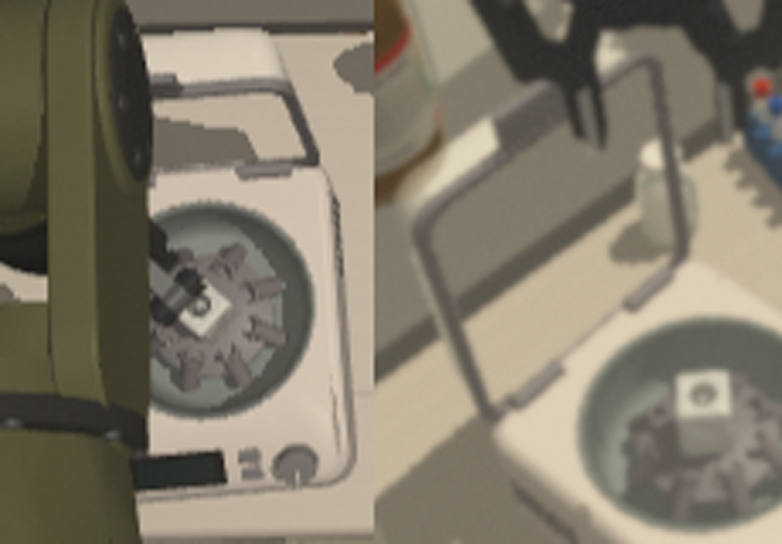

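The rotor sits home (hub top at z≈110). The lid is still open, with its tab in the scene crop at about (525,120). Next I measure the lid's yaw and the tab.

Run:
```python
from h import *
for f in('scene1','scene2','top1','w1'):
    W=cloud(load(f));x,y,z=W[...,0],W[...,1],W[...,2]
    k=W[(z>80)&(z<91)&(x>360)&(x<590)&(y>-40)&(y<180)]
    if len(k)>200: print(f,'body',cv2.minAreaRect(k[:,:2].astype(np.float32)))
    k=W[(z>266)&(z<286)&(x>560)&(x<620)&(y>0)&(y<160)]
    if len(k): print(f,'tab',len(k),k.mean(0).round(1),np.percentile(k,[3,97],0).round(1))
    k=W[(z>200)&(z<300)&(x>555)&(x<660)&(y>-40)&(y<190)]
    if len(k): print(f,'lid',len(k),np.percentile(k,[2,98],0).round(1))
    k=W[(z>248)&(z<262)&(x>560)&(x<600)&(y>-20)&(y<180)]
    if len(k)>20:print(' bar',np.polyfit(k[:,1],k[:,0],1),k[:,1].min(),k[:,1].max())
```

```text
scene1 body ((481.6058349609375, 70.36920166015625), (211.28204345703125, 171.8876953125), 3.340135335922241)
scene1 tab 249 [582.1  78.7 275.9] [[579.5  54.8 266.6]
 [585.8 101.1 283.2]]
scene1 lid 1423 [[574.8  -1.6 207.2]
 [616.2 158.3 282.2]]
 bar [-2.83665054e-02  5.88181495e+02] -2.07219688299233 156.8754969047635
scene2 body ((482.639892578125, 70.3450927734375), (208.68572998046875, 171.42898559570312), 4.332263469696045)
scene2 tab 196 [581.8  83.8 275.6] [[579.2  64.3 266.6]
 [585.5 101.6 282.8]]
scene2 lid 1229 [[574.6  -1.8 205.4]
 [614.3 158.4 281.9]]
 bar [-2.67131742e-02  5.87908287e+02] -1.7568324653026934 158.35379839398732
top1 body ((486.07763671875, 70.8945083618164), (207.84629821777344, 171.47976684570312), 3.666353225708008)
top1 tab 152 [584.1  77.5 278. ] [[581.1  54.3 267.4]
 [588.5 100.4 283.6]]
top1 lid 1650 [[5.769e+02 5.000e-01 2.178e+02]
 [6.223e+02 1.546e+02 2.822e+02]]
 bar [-3.82900304e-02  5.92595257e+02] -1.8270085699258232 158.09829331137988
w1 body ((481.6585693359375, 70.8692626953125), (208.73471069335938, 170.69334411621094), 3.9836297035217285)
w1 tab 1725 [579.8  90.4 275.9] [[578.   77.4 266.6]
 [583.4 101.9 283. ]]
w1 lid 8062 [[573.1  16.5 217. ]
 [609.4 157.3 282.4]]
 bar [-5.02419207e-02  5.88735754e+02] 3.7230129947312207 158.47669955215628
```

Request:
apply_moves(motion=[0,0,-0.8,0,0,-5,-0.8,0.9,-1.5,0,0,-12,-2.4,2.6,-1.5,0,0,-20,-4.2,4.6,-1.5,0,0,-28,-6,6.5,-1.5,0,0,-36,-7.5,8.2,-1.5,0,0,-43,-8.1,8.9,-1.5,0,0,-47,-8.1,8.9,-1.5,0,0,-47], grip=0)

```text
time: 16.5
tool_pos: [610.2, 79.9, 318.5]
orientation: [[-0.998, -0.069, -0.003], [-0.069, 0.998, -0.0], [0.003, -0.0, -1.0]]
wrist_force: [-0.5, -0.5, 0.1]
finger_gap: -0.001
gripper_force: 0.0
```

Run:
```python
from h import *
s=get_state();print(s['joints'],s['finger_gap'],s['tool_pos'],s['wrist_force'])
print(rel([611,79.5,269],94))
save('wrist','w6');d=load('w6')
W=cloud(d);x,y,z=W[...,0],W[...,1],W[...,2]
k=W[(z>264)&(z<290)&(x>560)&(x<600)&(y>0)&(y<160)];print(len(k),np.percentile(k,[3,50,97],0).round(1) if len(k) else '')
```

```text
[ 4.05519639e+00  2.33457418e+01  6.74826477e+01 -7.82268041e-04
  8.93193592e+01 -8.99211684e+01] -0.0013461483123433933 [610.20596227  79.94903097 318.5061804 ] [-0.48430231 -0.5457378   0.05910715]
(array([-0.089, -0.05 ,  4.95 ]), array([-0.  , -0.15, -0.02]))
956 [[578.7  54.4 265.7]
 [581.3  76.3 281.2]
 [586.4  99.4 283.5]]
```

Request:
apply_moves(motion=[0,0,0.5,0,0,0,0,0,1.3,0,0,0,0,0,2.2,0,0,0,0,0,3.1,0,0,0,0,0,4,0,0,0,0,0,4.6,0,0,0,0,0,4.9,0,0,0,0,0,4.9,0,0,0])

```text
time: 17.55
tool_pos: [610.1, 80.0, 271.2]
orientation: [[-0.998, -0.07, -0.0], [-0.07, 0.998, -0.0], [0.0, -0.0, -1.0]]
wrist_force: [0.5, -0.3, 1.0]
finger_gap: 0.002
gripper_force: 0.0
```

Request:
apply_moves(motion=[0.5,0,0,0,0,0,1.2,0,0,0,0,0,2,0,0,0,0,0,2.8,0,0,0,0,0,3.6,0,0,0,0,0,4.4,0,0,0,0,0,5.1,0,0,0,0,0,5.8,0,0.1,0,0,0])

```text
time: 18.55
tool_pos: [551.8, 75.9, 270.3]
orientation: [[-0.998, -0.07, 0.0], [-0.07, 0.998, -0.0], [-0.0, -0.0, -1.0]]
wrist_force: [0.8, 0.1, -0.0]
finger_gap: 0.004
gripper_force: 0.2
```

Run:
```python
from h import *
s=get_state();print(s['tool_pos'],s['wrist_force'])
save('wrist','w7');save('scene','scene3')
for f in('w7','scene3'):
    W=cloud(load(f));x,y,z=W[...,0],W[...,1],W[...,2]
    k=W[(z>250)&(z<290)&(x>490)&(x<600)&(y>50)&(y<105)];print(len(k),np.percentile(k,[3,50,97],0).round(1) if len(k) else '')
b=cv2.imread('pics/scene3.png')[100:300,90:290];c=cv2.imread('pics/w7.png')
cv2.imwrite('pics/c7.png',np.hstack([cv2.resize(b,(384,384),interpolation=2),cv2.resize(c,(416,384))]))
```

```text
[551.79935191  75.88541145 270.29305117] [ 0.76332562  0.06688361 -0.01307036]
3564 [[534.   51.2 253.3]
 [541.1  77.4 263.5]
 [573.  103.8 287.6]]
630 [[534.4  53.  251.8]
 [541.2  83.3 261. ]
 [576.5 103.4 287.6]]
```

View pics/c7.png

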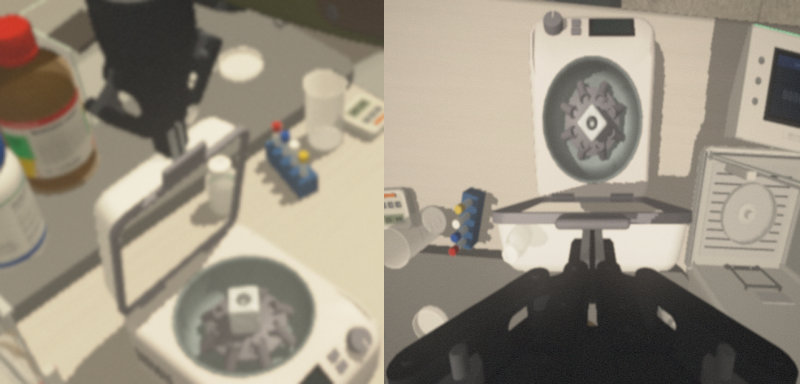

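The lid is following the fingers. The tab is at (185,160) in the scene crop, with the fingers behind it. I'll carry on along the arc.

Request:
apply_moves(motion=[0.8,0,0.1,0,0,0,1.7,0,0.4,0,0,0,2.7,0,0.7,0,0,0,3.7,0,1.1,0,0,0,4.7,0,1.6,0,0,0,5.7,0,2.1,0,0,0,6.6,0,2.6,0,0,0,7.4,0,3.1,0,0,0])

```text
time: 19.65
tool_pos: [477.8, 70.7, 238.9]
orientation: [[-0.998, -0.07, -0.0], [-0.07, 0.998, -0.0], [0.0, -0.0, -1.0]]
wrist_force: [-0.1, 0.3, 0.2]
finger_gap: -0.002
gripper_force: 0.1
```

Request:
apply_moves(motion=[0.8,0,0.5,0,0,0,1.5,0,1.1,0,0,0,2.2,0,1.7,0,0,0,2.8,0,2.3,0,0,0,3.2,0,2.7,0,0,0,3.2,0,2.7,0,0,0,3.2,0,2.7,0,0,0,3.2,0,2.7,0,0,0])

```text
time: 20.65
tool_pos: [446.7, 68.5, 212.4]
orientation: [[-0.998, -0.07, 0.0], [-0.07, 0.998, 0.0], [-0.0, 0.0, -1.0]]
wrist_force: [-0.2, -0.6, -0.2]
finger_gap: -0.0
gripper_force: 0.0
```

Request:
apply_moves(motion=[0,0,-1,0,0,0,0,0,-3,0,0,0,0,0,-5,0,0,0,0,0,-7,0,0,0,0,0,-9,0,0,0,0,0,-10,0,0,0,0,0,-10,0,0,0,0,0,-10,0,0,0])

```text
time: 21.65
tool_pos: [446.3, 68.5, 311.6]
orientation: [[-0.998, -0.07, -0.001], [-0.07, 0.998, -0.0], [0.001, -0.0, -1.0]]
wrist_force: [0.4, -0.8, -0.1]
finger_gap: 0.0
gripper_force: 0.0
```

Request:
apply_moves(motion=[0,0,0,0,0,0,0,0,0,0,0,0,0,0,0,0,0,0,0,0,0,0,0,0,0,0,0,0,0,0,0,0,0,0,0,0,0,0,0,0,0,0,0,0,0,0,0,0])

```text
time: 22.65
tool_pos: [446.5, 68.5, 312.2]
orientation: [[-0.998, -0.07, 0.0], [-0.07, 0.998, -0.0], [-0.0, -0.0, -1.0]]
wrist_force: [-0.1, 0.0, -0.2]
finger_gap: -0.003
gripper_force: 0.0
```

Run:
```python
from h import *
save('scene','scene4');W=cloud(load('scene4'));x,y,z=W[...,0],W[...,1],W[...,2]
k=W[(x>374)&(x<575)&(y>0)&(y<140)&(z>30)&(z<250)];print(np.percentile(k[:,2],[5,50,95,99]))
k=W[(x>375)&(x<402)&(y>48)&(y<85)];print('tab',np.percentile(k[:,2],[10,50,90]))
cv2.imwrite('pics/c8.png',cv2.resize(cv2.imread('pics/scene4.png')[100:340,70:370],None,fx=2.5,fy=2.5,interpolation=2))
```

```text
[ 66.37580152 127.58006676 129.93175357 130.7265073 ]
tab [59.51073129 75.66583234 93.89019202]
```

View pics/c8.png

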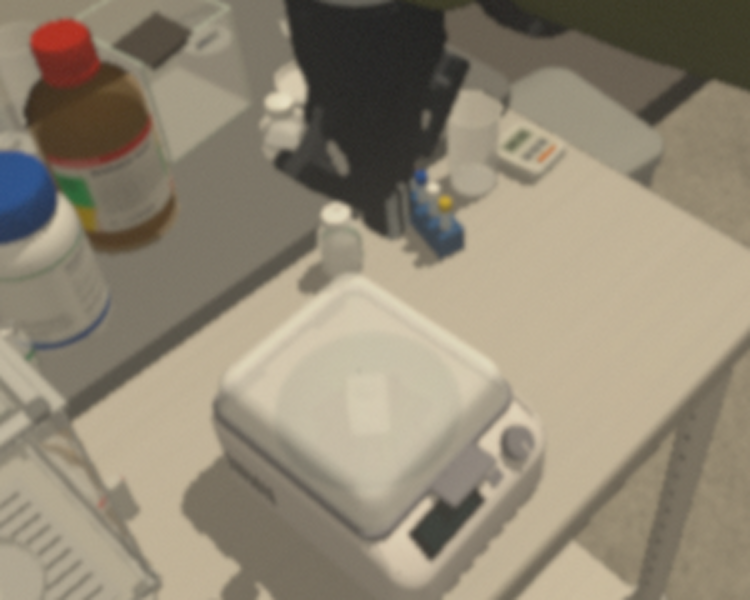

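The lid is shut: the dome top is at z≈128–130 and the tab lies flat at (465,475). The bystanders have not moved and the arm is clear.

```bash
python3 -c "
from workcell import close_job; print(close_job())"
```

```text
the job is handed in; nothing more can be done
None
```

The rotor is fully home on the drive shaft with the pin in its slots, the lid is shut, the tubes, timer, beaker and vial were not touched, and the job is handed in at about 23 s.

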